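# Tare the pan and weigh the cheese

## Task

Weigh the block of cheese in the small pan: set the empty aluminium pan in the middle of the scale's plate and let go of it, then push the scale's upright paddle switch well over to the side with the round stud (tare), hold it there for a good second with your hand off the pan, and let it spring back to the centre by itself. Only then set the cheese upright in the pan, without dropping it, and let go. Never push the paddle to the side with the straight bar (off), and leave the other things on the table where they are.

Things in the scene. Friction and masses are not known exactly. Their poses are not given: they have to be found in the camera images.
- scale: White bench scale, fixed, 230 (x) by 200 (y) mm. Origin: centre of its underside, on the table. x points from the control deck to the plate (away from the robot, give or take its yaw), z up. The control deck is its 70 mm deep strip at -x, top 50 mm above the table; behind it stands the steel weighing plate, 154 (x) by 200 (y) mm, top 75 mm above the table.
- tare_stud (a point): Round steel stud, 24 mm across and 4 mm high, on the deck, 72 mm from the paddle's hinge on the scale's +y side: marks the tare side.
- off_bar (a point): Straight steel bar, 34 by 7 mm and 4 mm high, on the deck, 72 mm from the paddle's hinge on the scale's -y side: marks the off side.
- scale_plate (a point): Centre of the top face of the scale's plate, 75 mm above the table; axes as the scale's.
- toggle_pivot (a point): Fixed point on the scale: the paddle switch's hinge, at the deck's top (50 mm above the table), 118 mm from the plate's centre on the -x side of the scale. The hinge line runs along the scale's x.
- toggle_tip (a point): Top of the grey paddle switch, 68 mm above its hinge. The paddle stands upright at rest: 26 mm wide along the scale's x, 10 mm thick along the scale's y, with a 16 mm thick rounded head. It leans with the switch.
- toggle (a joint): Angle of the paddle switch, rad: 0 upright (centre), positive leaning to the scale's +y (round stud, tare), negative to -y (straight bar, off); stops at -0.5 and +0.5. A spring of 0.6 N m/rad returns it to 0 within 0.3 s when let go (about 5 N at 50 mm above the hinge holds it at 0.4). Tare is on above 0.3.
- pan_center (a point): Centre of the small open aluminium pan, half-way up (17 mm above its underside). The pan is 160 mm long (its x), 66 mm wide (its y) and 34 mm high, walls and floor 3 mm, about 0.25 kg, loose on the table, to the left or right of the scale. It can be gripped across its width.
- cheese_center (a point): Centre, half-way up, of the loose block of cheese, pale yellow with a brown rind on one end, standing on its narrow side: 90 mm long (its x), 34 thick (its y), 75 high; about 0.23 kg; on the other side of the scale from the pan. Grip it across its thickness within its top 30 mm, so that the fingers stay above the pan's rim when it stands in the pan.
- jar: Bystander: jar, 60 mm across, 85 mm high, left of the scale. Origin: centre of its underside.
- butter: Bystander: flat paper packet of butter, 110 by 62 by 38 mm, right of the scale. Origin: centre of its underside.
- tub: Bystander: white open square tub, 120 by 120 by 60 mm, far left. Origin: centre of its underside.
- spoon: Bystander: black-handled spoon, 220 mm long along its x, lying far right. Origin: under its middle.
- pan: The same pan; origin at the centre of its underside, axes as given above.
- cheese: The same block of cheese; origin at the centre of its underside.
Not all that is in view belongs to the job. What is shaped like the cheese but black, pink or purple is not meant.

How it is judged:
On the way, in this order (a step that is already met when the one before it is completed fails the run):
1. the empty pan stands in the middle of the scale's plate, let go, with the paddle still at the centre (horizontal distance between pan_center and scale_plate below 0.035 m and z of pan_center in the frame of scale_plate between 0.012 and 0.024 m and angle between pan_center's own z axis and vertical below 0.06 rad and horizontal distance between cheese_center and pan_center above 0.1 m and value of joint toggle between -0.06 and 0.06 rad and contact force between each of the arm, the fingers and pan below 0.1 N and linear speed of pan below 0.02 m/s), for 0.2 s.
2. the paddle is held over to the tare side (above 0.3 rad) for 0.8 s, with the empty pan standing on the plate and not touched by the robot (value of joint toggle above 0.3 rad and contact force between each of the fingers, the arm and pan below 0.1 N and horizontal distance between pan_center and scale_plate below 0.035 m and z of pan_center in the frame of scale_plate between 0.012 and 0.024 m and angle between pan_center's own z axis and vertical below 0.06 rad and horizontal distance between cheese_center and pan_center above 0.1 m), for 0.8 s.
3. the paddle has sprung back to the centre, with the pan still empty (value of joint toggle between -0.06 and 0.06 rad and horizontal distance between pan_center and scale_plate below 0.035 m and z of pan_center in the frame of scale_plate between 0.012 and 0.024 m and angle between pan_center's own z axis and vertical below 0.06 rad and horizontal distance between cheese_center and pan_center above 0.1 m), for 0.2 s.
At the end, for the whole second after the job is handed in: The pan stands level on the scale's plate, its centre within 35 mm of the plate's centre; the cheese stands upright (within 0.1 rad) on the pan's floor, between its walls; the paddle is at the centre (within 0.06 rad); pan and cheese are released and at rest (horizontal distance between pan_center and scale_plate below 0.035 m and z of pan_center in the frame of scale_plate between 0.012 and 0.024 m and angle between pan_center's own z axis and vertical below 0.06 rad and x of cheese_center in the frame of pan_center between -0.04 and 0.04 m and y of cheese_center in the frame of pan_center between -0.022 and 0.022 m and z of cheese_center in the frame of pan_center between 0.018 and 0.03 m and angle between cheese_center's own z axis and vertical below 0.1 rad and value of joint toggle between -0.06 and 0.06 rad and linear speed of each of pan, cheese below 0.02 m/s); the robot touches nothing.
It fails at once if the paddle is pushed to the off side (below -0.25 rad) (value of joint toggle below -0.25 rad).
It fails at once if the cheese or the pan is dropped (falls free faster than 0.7 m/s) ((contact force between anything else and cheese below 0.05 N and linear speed of cheese above 0.7 m/s) or (contact force between anything else and pan below 0.05 N and linear speed of pan above 0.7 m/s)).
It fails at once if one of the other things on the table is moved by more than 30 mm (distance of any of jar, butter, tub, spoon from where it was at the start of the episode above 0.03 m).
It also fails if it takes over 72 s, if anything falls off the work surface, if the arm or the gripper's body presses on something with over 40 N, if the wrist force passes 120 N, or if a joint passes its speed limit or range.

## Robot

A 6-joint arm with a two-finger parallel gripper is mounted at the origin on the work surface. World frame = base frame: x ahead of the robot, y to its left, z up, the work surface at z = 0. Lengths are in m, angles in rad, forces in N, time in s.
With the tool pointing down it reaches from about 0.275 to 0.875 m from the base axis. Payload 12.5 kg.
Tool frame: the origin (TCP) lies on the centre line of the jaws, within the pads' length; the fingertips stand 8 mm ahead of it and the grasp point (between the pads) lies 11 mm behind it; x points along the fingers, z is the direction in which the jaws open and shut, and the axes are right-handed (so a half turn about x gives the same grasp; the last joint's range is limited). The gripper opens to 85 mm and grips with 20 to 120 N. Pads are 22 mm wide; open, the fingers measure 114 mm over their backs; the gripper's body (76 mm by 85 mm) begins 54 mm behind the grasp point. The pads swing forward as they close: fully open they stand 13 mm farther back than shut.
Start: joints at [1.234, 0.351, 1.652, -0, 1.139, -0.085], TCP at [0.137, 0.533, 0.239] pointing down, gripper open.
Joint ranges: [-2.75, 2.75], [-0.79, 2.1], [0.01, 2.65], [-1.57, 4.71], [0.07, 3.14], [-2.87, 2.87]. Speed limits (rad/s): [2.22, 2.22, 2.79, 3.14, 3.14, 3.14].

## Interface

Orientations are given as a 3x3 rotation matrix whose columns are the frame's x, y, z axes.
In Python, from workcell import arm, status, eyes, finder gives the robot as it stands. The module is installed in compiled form; this text tells all that it offers. Calls block until the motion is done:
- arm.reach(position, orientation): joint-space move of the TCP to a pose.
- arm.move_l(position, frame=None, velocity=0.15, contact_N=None): straight line of the TCP; frame=None keeps the orientation; velocity is the mean speed in m/s. With contact_N (N) it stops when the force on the tool has changed by that much, and returns True; else False.
- arm.set_joints(angles): joint-space move.
- arm.set_gripper(opening, grasp_force=None): opening from 0.0 (shut) to 1.0 (fully open); grasp_force is the grip in N (None keeps the last); returns when the fingers have stopped.
- arm.dwell(seconds).
- arm.ik(position, orientation): joint angles nearest the present ones, or None.
- status.state(): the state.
- eyes.camera(name): name is "scene" or "top"; returns (picture, depth): 420x560x3 uint8, blue, green, red; 420x560 float32, m along the optical axis (not along the pixel's ray), 0 where there is no reading.
- eyes.calibration(name): a dict with "vertical_fov" (degrees; the focal length in pixels is half the picture's height over the tangent of half this angle, whatever the lens; pixels are square), "cx", "cy" (the principal point, pixels), "dist_coeffs" ([k1, k2, p1, p2, k3] as OpenCV has them; the pictures are not rectified), "origin" and "rotation" of the camera in the world. Camera axes: x right, y down, z forward; pixel columns grow to the right and rows downward; lengths in m; the calibration is good to about 2 mm. A picture is of the moment at which its call begins. calibration takes no time and is no camera call.
A pose or a line that the arm cannot do raises arm.PlanningError and nothing moves.
- arm.job_done(): hands the job in, once; it reports no verdict.
Trained networks look in the newest picture that a camera, given by its name, has taken for a name from the list of things; names that differ only in an ending like _2 or _b are one class to them, and where a whole thing is asked for, a point or a joint stands for the part that bears it (a point fixed in the world has none). Each returns a list of dicts, best first, with "conf" (0 to 1); they miss things now and then, are a little off and sometimes report something else, mostly with a low value. They report only what shows in the picture. A call takes as long as a camera call. They do not tell look-alikes from the thing itself.
- finder.cut_out(camera, label): "pixels" (420x560 bool, what is visible of it) and "xy" ([column, row] in pixels, amid what is visible of it).
The state is a dict: "time": time; "q": joint angles; "qvel": joint speeds; "joint_efforts": joint torques, N m; "tcp_pos": TCP position; "ee_rot": TCP orientation; "force": force on the tool from outside, world axes, zero at the start; "wrist_torque": the same for the moment, N m; "finger_gap": opening from 0.0 (shut) to 1.0 (fully open).
Only numpy, scipy, OpenCV 4.12 (cv2) and the standard library are available. Lean on these libraries where they do the work, as an engineer would, in place of code of your own. Each camera call takes 0.05 s, during which the arm holds its last target.

## Working session

There is one attempt and no reset: what is moved stays moved. The work goes in short steps, each a Python script; the robot and the scene stay as the last script left them, time stands still between calls to the robot, and variables do not carry over. Pictures are saved under pics/ and viewed, and the job is handed in when it is done.

```bash
mkdir -p pics; ls; python3 - <<'E'
from workcell import arm,status,eyes,finder
import cv2,numpy as np
for n in("scene","top"):
    p,d=eyes.camera(n); cv2.imwrite(f"pics/{n}0.png",p); np.save(f"{n}_d0.npy",d)
    print(n,eyes.calibration(n))
s=status.state();print(s)
E
```

```text
pics
scene {'vertical_fov': 50.5252454188398, 'cx': 278.17706256635967, 'cy': 218.2198161174131, 'dist_coeffs': array([0.04015478, 0.        , 0.        , 0.        , 0.        ]), 'origin': array([ 1.49277939, -0.06344029,  1.16499643]), 'rotation': array([[ 0.1001013 ,  0.72940499, -0.67671862],
       [ 0.99484122, -0.08461936,  0.05595104],
       [-0.01645253, -0.67882834, -0.73411266]])}
top {'vertical_fov': 51.69723645263267, 'cx': 281.83105112607956, 'cy': 206.86670604498784, 'dist_coeffs': array([-0.00575841,  0.        ,  0.        ,  0.        ,  0.        ]), 'origin': array([ 0.3205358 , -0.01076292,  1.39247899]), 'rotation': array([[-0.00297286, -0.98801436,  0.15433339],
       [-0.99996503,  0.00414353,  0.00726424],
       [-0.00781666, -0.1543064 , -0.98799212]])}
{'time': 0.1, 'q': array([ 1.23435331e+00,  3.51167427e-01,  1.65233207e+00,  9.43693585e-06,
        1.13909922e+00, -8.45857078e-02]), 'qvel': array([-0.00046684, -0.00189721, -0.00047964,  0.00032029, -0.00177037,
       -0.00241714]), 'joint_efforts': array([ 9.06780424e-04, -5.06828892e+01, -2.91879290e+01, -1.33791491e-04,
        2.59487155e-03,  4.06103865e-06]), 'tcp_pos': array([0.13693578, 0.53239573, 0.23883108]), 'ee_rot': array([[-3.40224713e-04, -9.68450245e-01,  2.49206754e-01],
       [-9.46830898e-04,  2.49206969e-01,  9.68449787e-01],
       [-9.99999494e-01,  9.35338958e-05, -1.00174498e-03]]), 'force': array([-0.73947483, -1.06595125, -0.77588981]), 'wrist_torque': array([-0.01194557,  0.06027828, -0.00182584]), 'finger_gap': 1.0006404020474684}
```

View pics/scene0.png

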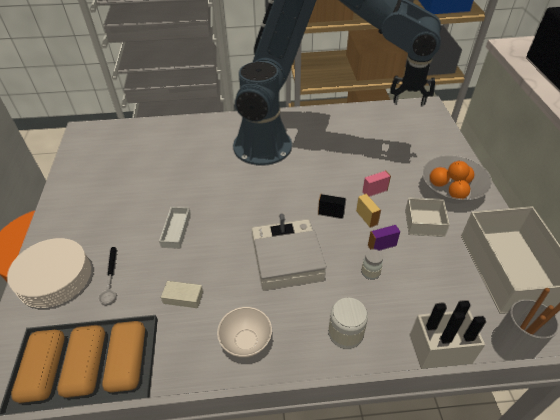

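View pics/top0.png

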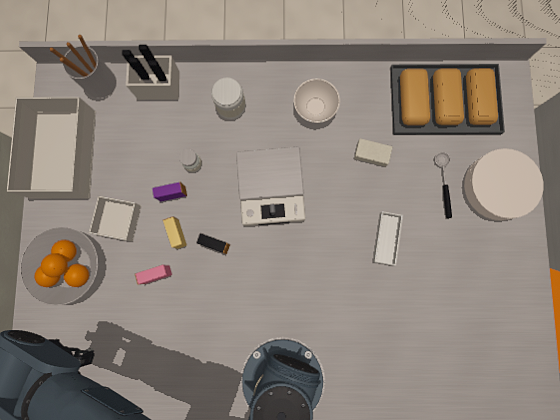

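The top view shows the scale at (270,187), the pan at (387,239) on the right, and four cheese-shaped blocks: yellow (174,233), black (213,243), pink (153,274) and purple (169,191). Only the yellow one fits the pale yellow description. I'll confirm it in a crop and measure.

```bash
cat > h.py <<'E'
from workcell import arm,status,eyes,finder
import cv2,numpy as np
def world(n,px,d):
    """px Nx2 (col,row), d N depths -> Nx3 world"""
    c=eyes.calibration(n); f=210/np.tan(np.radians(c["vertical_fov"])/2)
    K=np.array([[f,0,c["cx"]],[0,f,c["cy"]],[0,0,1]])
    u=cv2.undistortPoints(np.asarray(px,float).reshape(-1,1,2),K,c["dist_coeffs"]).reshape(-1,2)
    P=np.c_[u,np.ones(len(u))]*np.asarray(d).reshape(-1,1)
    return P@np.asarray(c["rotation"]).T+c["origin"]
def cloud(n,d,mask=None):
    m=(d>0) if mask is None else (mask&(d>0))
    r,c=np.nonzero(m); return world(n,np.c_[c,r],d[r,c])
def rect(P):
    (c,s,a)=cv2.minAreaRect((P[:,:2]*1000).astype(np.float32))
    w,h=s
    if w<h: w,h=h,w; a+=90
    return np.array(c)/1000,(w,h),(a+90)%180-90   # centre, long/short mm, deg of long axis
E
python3 - <<'E'
from h import *
b={}
for n in("scene","top"):
    p,d=eyes.camera(n); b[n]=(p,d)
for n in("top","scene"):
    for l in("scale","pan","cheese","butter","jar","tub","spoon","toggle","tare_stud","off_bar"):
        r=finder.cut_out(n,l)
        for k in r[:3]:
            P=cloud(n,b[n][1],k["pixels"])
            if len(P)<4: continue
            z=P[:,2]; T=P[z>np.percentile(z,97)-.008]
            print(n,l,round(k["conf"],2),np.round(k["xy"]),"zmax %.3f"%np.percentile(z,97),"top",rect(T), "all",rect(P), len(P))
p=b["top"][0]
a=cv2.resize(p[165:300,125:325],None,fx=4,fy=4,interpolation=cv2.INTER_CUBIC)
cv2.imwrite("pics/crop_top.png",a)
p=b["scene"][0]
cv2.imwrite("pics/crop_scene.png",cv2.resize(p[160:300,240:420],None,fx=4,fy=4,interpolation=cv2.INTER_CUBIC))
print(status.state()["time"])
E
```

```text
top scale 0.78 [265. 183.] zmax 0.080 top (array([0.60926324, 0.03635214]), (208.059814453125, 199.38929748535156), 4.665510177612305) all (array([0.60964044, 0.03913548]), (256.84893798828125, 214.4189910888672), 4.542008399963379) 4851
top pan 0.86 [385. 239.] zmax 0.036 top (array([ 0.43356183, -0.33306918]), (158.03994750976562, 67.02498626708984), -10.164039611816406) all (array([ 0.43282458, -0.33705157]), (159.84652709960938, 75.69896697998047), -10.452583312988281) 1145
top cheese 0.82 [211. 243.] zmax 0.079 top (array([0.41777814, 0.21413777]), (87.93595123291016, 33.04935836791992), 69.9638671875) all (array([0.41837683, 0.21404672]), (89.08453369140625, 34.38778305053711), 72.24337768554688) 337
top cheese 0.77 [168. 191.] zmax 0.078 top (array([0.58352991, 0.35735361]), (90.13961791992188, 34.95470428466797), -77.65385818481445) all (array([0.59301434, 0.36528833]), (101.92530822753906, 56.75788879394531), -77.89751052856445) 501
top cheese 0.67 [175. 232.] zmax 0.079 top (array([0.45348596, 0.33672849]), (89.4761962890625, 34.599422454833984), 19.469890594482422) all (ar
[... 4945 characters left out ...]
max 0.119 top (array([0.52190625, 0.02924094]), (21.61758804321289, 12.931586265563965), -6.0792694091796875) all (array([0.52316589, 0.02917058]), (27.732770919799805, 13.169883728027344), -4.83538818359375) 77
scene tare_stud 0.82 [284. 254.] zmax 0.079 top (array([0.61081354, 0.03654823]), (212.46771240234375, 199.3245849609375), 4.409630298614502) all (array([0.57524866, 0.04362894]), (282.6707763671875, 220.82666015625), 4.678103923797607) 4134
scene off_bar 0.93 [285. 254.] zmax 0.079 top (array([0.61260474, 0.03607912]), (208.83274841308594, 198.49362182617188), 4.002316474914551) all (array([0.56659418, 0.04046789]), (300.4378662109375, 221.1190643310547), 4.678103446960449) 4094
1.2
```

View pics/crop_top.png

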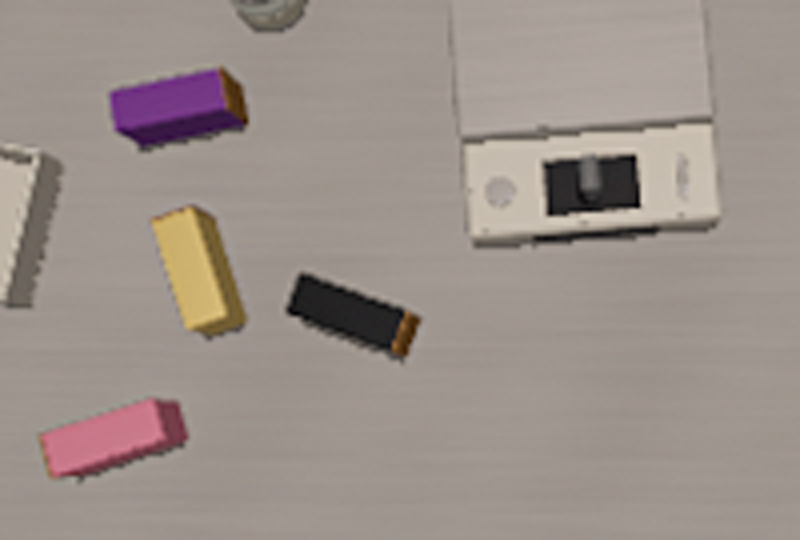

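View pics/crop_scene.png

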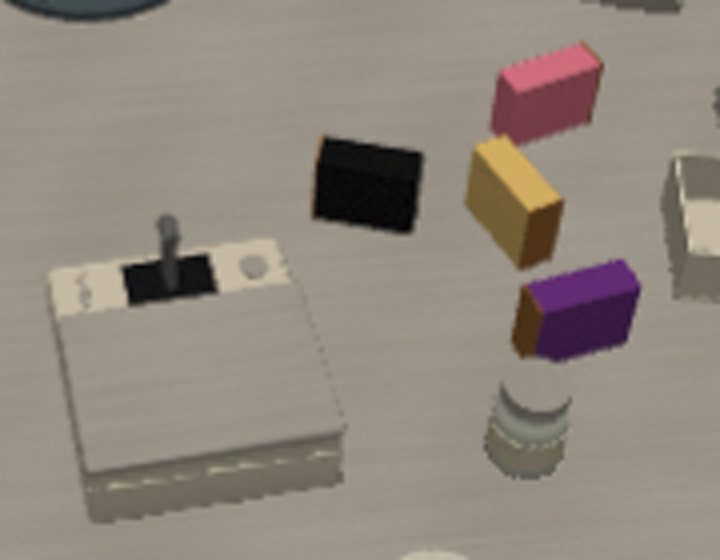

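Confirmed: the yellow block, at top-crop (198,270) and scene-crop (512,200), has a brown rind on its far end. The round stud is on the +y (left) side. Next I'll pin down the plate, the stud and the paddle.

```bash
python3 - <<'E'
from h import *
for n in("top","scene"):
    p,d=eyes.camera(n); P=cloud(n,d)
    near=(abs(P[:,0]-.6)<.2)&(abs(P[:,1]-.036)<.14)
    T=P[near&(P[:,2]>.066)&(P[:,2]<.084)&(P[:,0]>.545)]
    print(n,"plate",rect(T),"zmed",np.median(T[:,2]),len(T))
    B=P[near&(P[:,2]>.09)&(P[:,2]<.14)]; 
    print("paddle",B.mean(0),B.min(0),B.max(0),len(B))
    c,_,a=rect(T); th=np.radians(a if abs(a)<45 else a-90*np.sign(a))
    print("yaw",np.degrees(th)," pivot pred",c-.118*np.array([np.cos(th),np.sin(th)]))
    D=P[near&(P[:,2]>.04)&(P[:,2]<.06)&(P[:,0]<.545)]
    print("deck",rect(D),np.median(D[:,2]))
    tb=P[(abs(P[:,2])<.02)&(abs(P[:,0]-.45)<.1)&(abs(P[:,1])<.2)]; print("table z",np.median(tb[:,2]))
q=finder.cut_out("scene","toggle_tip")
print([(k["conf"],k["xy"]) for k in q])
E
```

```text
top plate (array([0.63694189, 0.03860478]), (200.17770385742188, 155.51097106933594), -85.28295755386353) zmed 0.0745179293011764 3067
paddle [0.51862223 0.02899098 0.11452334] [0.50605605 0.02195544 0.10247958] [0.5323378  0.03719545 0.12119692] 50
yaw 4.717042446136475  pivot pred [0.51934156 0.02890106]
deck (array([0.50610153, 0.06507597]), (274.1297302246094, 118.37733459472656), -69.3326244354248) 0.05034354018145848
table z -9.394975678089779e-06
scene plate (array([0.63783032, 0.03850978]), (200.37713623046875, 158.1099853515625), -86.04115748405457) zmed 0.07487811794329646 2559
paddle [0.52424339 0.02916916 0.11056143] [0.50724381 0.02222652 0.09042579] [0.53769366 0.03642142 0.12373776] 47
yaw 3.9588425159454346  pivot pred [0.52011188 0.03036308]
deck (array([0.50188947, 0.06046474]), (268.7443542480469, 95.18376159667969), -72.17568397521973) 0.050765349742333044
table z -3.1383133869411495e-06
[]
```

```bash
cat >> h.py <<'E'
def R(deg):
    a=np.radians(deg); x=np.array([0,0,-1.]); z=np.array([np.cos(a),np.sin(a),0]); return np.c_[x,np.cross(z,x),z]
def st(m=""):
    s=status.state(); print(m,"t%.1f"%s["time"],np.round(s["tcp_pos"],4),"F",np.round(s["force"],1),"gap %.3f"%s["finger_gap"],"q",np.round(s["q"],2))
PLATE=np.array([.637,.0385]); YAW=4.4; PIV=np.array([.5195,.0292])
EX=np.array([np.cos(np.radians(YAW)),np.sin(np.radians(YAW))]); EY=np.array([-EX[1],EX[0]])
E
python3 - <<'E'
from h import *
J=79.7; c=(.4340,-.3334)
print(arm.ik([*c,.014],R(J)))
arm.reach([*c,.20],R(J)); st()
arm.move_l([*c,.06],velocity=.2); arm.move_l([*c,.014],velocity=.08,contact_N=8); st("down")
p,d=eyes.camera("scene"); cv2.imwrite("pics/s1.png",cv2.resize(p[120:330,80:360],None,fx=2.5,fy=2.5))
arm.set_gripper(0.0,30); st("grip")
E
```

```text
[-7.40118217e-01  6.75617798e-01  1.79438924e+00 -8.88178420e-16
  6.71585618e-01 -2.13114563e+00]
 t4.6 [ 0.4343 -0.3329  0.2   ] F [-0.2 -0.1 -0.8] gap 0.999 q [-0.74  0.39  1.7   0.    1.05 -2.13]
down t6.1 [ 0.4341 -0.3335  0.014 ] F [ 0.3  0.5 -0.3] gap 0.998 q [-0.74  0.68  1.79  0.    0.67 -2.13]
grip t6.5 [ 0.4343 -0.3336  0.0146] F [-0.9  0.2  7.1] gap 0.766 q [-0.74  0.67  1.79  0.    0.67 -2.13]
```

View pics/s1.png

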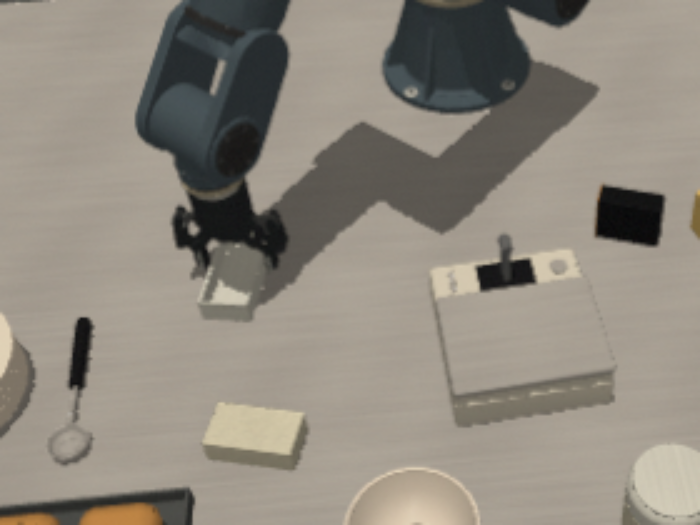

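The gripper stands astride the pan at (235,270) in the crop. The gap of 0.766 is about 65 mm, which matches the pan's 66 mm width.

```bash
python3 - <<'E'
from h import *
p0=status.state()["tcp_pos"]
arm.move_l([p0[0],p0[1],.22],velocity=.12); st("lift")
arm.reach([*PLATE,.22],R(YAW)); st("over")
p,d=eyes.camera("scene"); cv2.imwrite("pics/s2.png",cv2.resize(p[120:330,140:420],None,fx=2.5,fy=2.5))
arm.move_l([*PLATE,.115],velocity=.12)
arm.dwell(.2); st("pre")
print(arm.move_l([*PLATE,.088],velocity=.025,contact_N=5)); st("set")
E
```

```text
lift t8.4 [ 0.4341 -0.3335  0.2194] F [-0.6  0.1 -3.4] gap 0.766 q [-0.74  0.37  1.68 -0.    1.1  -2.13]
over t10.1 [0.6369 0.0379 0.2199] F [-0.9  0.  -3.9] gap 0.762 q [-0.01  0.53  1.43 -0.    1.19 -0.09]
pre t11.4 [0.6373 0.0385 0.1157] F [ 0.7 -0.3 -4.4] gap 0.765 q [-0.01  0.65  1.51  0.    0.99 -0.09]
True
set t12.4 [0.6369 0.0385 0.0896] F [-0.2 -0.6  4.5] gap 0.764 q [-0.01  0.68  1.52  0.    0.94 -0.09]
```

View pics/s2.png

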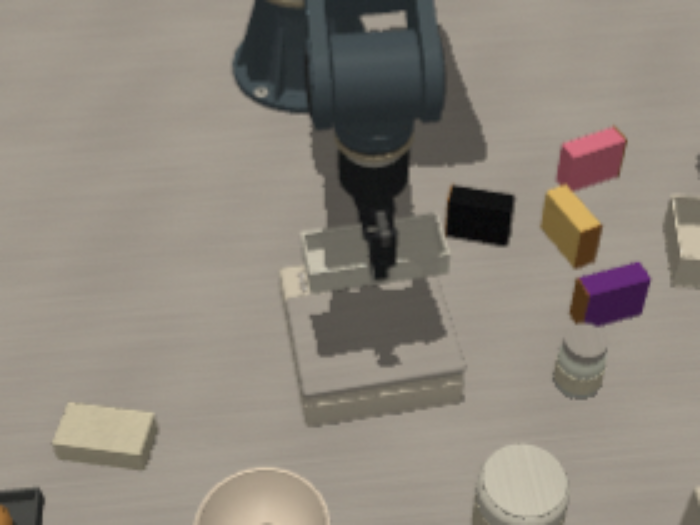

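The pan hung level over the plate at crop (375,250), then touched down at exactly the predicted height. Now I'll release it, back off and check.

```bash
python3 - <<'E'
from h import *
arm.set_gripper(1.0); st("open")
arm.move_l([*PLATE,.22],velocity=.12)
pre=PIV-.055*EY
arm.reach([*pre,.22],R(YAW)); arm.set_gripper(0.0,30); st("pre")
for n in("scene","top"):
    p,d=eyes.camera(n); cv2.imwrite(f"pics/{n}3.png",p)
    P=cloud(n,d)
    T=P[(abs(P[:,0]-.637)<.06)&(abs(P[:,1]-.038)<.11)&(P[:,2]>.1)&(P[:,2]<.118)]
    print(n,rect(T),np.median(T[:,2]))
E
```

```text
open t12.7 [0.6361 0.0385 0.0885] F [-0.3  0.1 -0.5] gap 1.002 q [-0.01  0.68  1.52  0.    0.94 -0.09]
pre t15.3 [ 0.5237 -0.0256  0.22  ] F [0.2 0.6 0.3] gap 0.003 q [-0.14  0.33  1.74  0.    1.08 -0.21]
scene (array([0.63789148, 0.040385  ]), (160.1180419921875, 73.34657287597656), -85.74840021133423) 0.10643145734115833
top (array([0.63913135, 0.04106771]), (159.65284729003906, 66.54454040527344), -84.22583055496216) 0.10820540223575315
```

View pics/scene3.png

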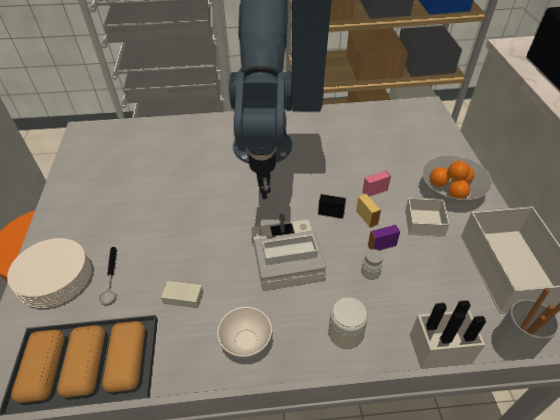

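The pan stands on the plate at about (0.638, 0.041), 2–3 mm off centre. The paddle is upright at pixel (282,222). Now I'll push it to the stud side.

```bash
python3 - <<'E'
from h import *
def at(o,z): return [*(PIV+o*EY),z]
arm.move_l(at(-.055,.097),velocity=.15); arm.dwell(.1); st("side")
F0=status.state()["force"]
hit=arm.move_l(at(0,.097),velocity=.04,contact_N=1.5); s=status.state(); st(f"hit {hit}")
print("offset", (s["tcp_pos"][:2]-PIV)@EY)
if not hit or True:
    arm.move_l(at(.000,.097),velocity=.06)
s=status.state(); st("pushed"); print("F along EY",(s["force"]-F0)[:2]@EY)
p,d=eyes.camera("scene"); cv2.imwrite("pics/s4.png",cv2.resize(p[150:290,200:380],None,fx=4,fy=4,interpolation=cv2.INTER_CUBIC))
np.save("d4.npy",d)
P=cloud("scene",d); 
for o in [1]:
    L=P-np.r_[PIV,0.05]; x=L[:,:2]@EX; y=L[:,:2]@EY; z=L[:,2]
    m=(abs(x)<.02)&(y>-.0)&(y<.06)&(z>.02)&(z<.09)
    print(np.round(np.c_[x,y,z][m],3)[::3])
E
```

```text
side t16.5 [ 0.5243 -0.0257  0.0979] F [ 0.5  0.  -0. ] gap -0.003 q [-0.14  0.5   1.83 -0.    0.81 -0.21]
hit True t17.4 [0.5203 0.0167 0.0968] F [ 0.3 -1.7  1.1] gap -0.000 q [-0.06  0.5   1.84 -0.    0.8  -0.13]
offset -0.012570682470344319
pushed t17.8 [0.5194 0.0292 0.0969] F [-0.4 -5.1  1. ] gap 0.000 q [-0.03  0.5   1.84 -0.    0.8  -0.11]
F along EY -5.041893531310576
[[-0.015  0.03   0.056]
 [ 0.004  0.026  0.062]
 [ 0.01   0.025  0.064]
 [ 0.006  0.015  0.058]
 [ 0.012  0.024  0.062]
 [ 0.015  0.004  0.064]
 [ 0.009  0.015  0.055]
 [ 0.012  0.024  0.057]
 [ 0.013  0.004  0.057]
 [ 0.008  0.015  0.05 ]
 [ 0.009  0.025  0.049]
 [ 0.011  0.005  0.051]
 [ 0.011  0.015  0.048]
 [ 0.016  0.     0.052]
 [ 0.008  0.012  0.041]
 [ 0.013  0.021  0.044]
 [ 0.008  0.012  0.036]
 [-0.001  0.004  0.022]
 [ 0.011  0.011  0.035]
 [ 0.005  0.006  0.024]
 [ 0.016  0.014  0.034]
 [ 0.012  0.011  0.026]]
```

View pics/s4.png

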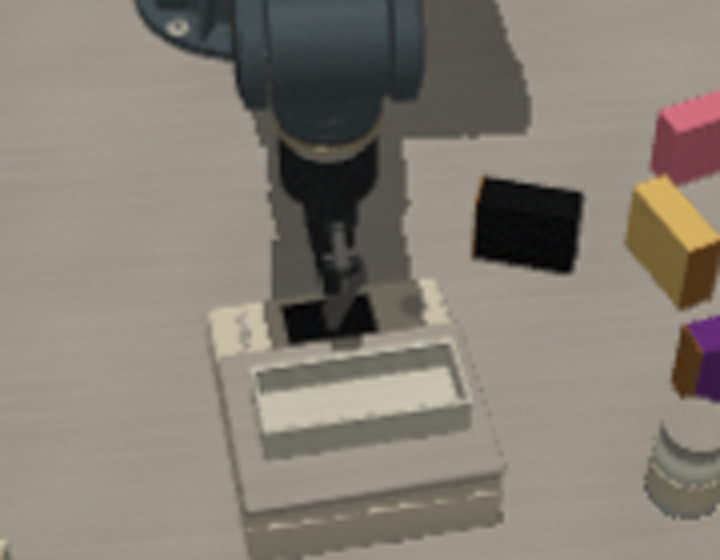

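The paddle leans to the stud side (crop 345,265). The force gives about 0.32 rad and the depth about 0.38 rad, which is marginal, so I'll push 4 mm further and hold longer.

```bash
python3 - <<'E'
from h import *
def at(o,z): return [*(PIV+o*EY),z]
print(arm.move_l(at(.004,.097),velocity=.03,contact_N=6)); s=status.state(); st("deeper"); print((s["tcp_pos"][:2]-PIV)@EY, s["force"][:2]@EY)
arm.dwell(.3)
p,d=eyes.camera("scene"); cv2.imwrite("pics/s5.png",cv2.resize(p[190:250,240:340],None,fx=7,fy=7,interpolation=cv2.INTER_CUBIC))
L=cloud("scene",d)-np.r_[PIV,0.05]; x=L[:,:2]@EX; y=L[:,:2]@EY; z=L[:,2]
m=(abs(x)<.025)&(y>.012)&(y<.06)&(z>.02)&(z<.09)
print(np.round(np.c_[x,y,z][m],3))
arm.dwell(.9); st()
E
```

```text
False
deeper t18.1 [0.5192 0.0328 0.0969] F [-0.3 -5.8 -0.5] gap 0.002 q [-0.03  0.5   1.84 -0.    0.8  -0.1 ]
0.003600052101512966 -5.788997507365838
[[-0.01   0.032  0.061]
 [-0.005  0.031  0.061]
 [ 0.004  0.029  0.062]
 [ 0.003  0.033  0.059]
 [ 0.008  0.025  0.062]
 [ 0.01   0.028  0.064]
 [ 0.005  0.032  0.057]
 [ 0.009  0.015  0.061]
 [ 0.008  0.018  0.059]
 [ 0.009  0.022  0.059]
 [ 0.01   0.025  0.059]
 [ 0.012  0.027  0.061]
 [ 0.012  0.031  0.06 ]
 [ 0.01   0.015  0.057]
 [ 0.009  0.018  0.055]
 [ 0.01   0.021  0.055]
 [ 0.013  0.024  0.058]
 [ 0.012  0.028  0.056]
 [ 0.016  0.03   0.06 ]
 [ 0.012  0.014  0.054]
 [ 0.007  0.019  0.048]
 [ 0.01   0.021  0.051]
 [ 0.008  0.025  0.048]
 [ 0.014  0.027  0.054]
 [ 0.013  0.031  0.052]
 [ 0.007  0.015  0.044]
 [ 0.008  0.018  0.044]
 [ 0.015  0.02   0.051]
 [ 0.015  0.024  0.051]
 [ 0.008  0.015  0.04 ]
 [ 0.01   0.018  0.042]
 [ 0.013  0.021  0.045]
 [ 0.012  0.024  0.042]
 [ 0.004  0.012  0.032]
 [ 0.01   0.015  0.037]
 [ 0.01   0.018  0.037]
 [ 0.011  0.021  0.037]
 [ 0.013  0.014  0.036]
 [ 0.01   0.018  0.032]
 [ 0.012  0.014  0.031]
 [ 0.006  0.019  0.022]
 [ 0.011  0.014  0.024]]
 t19.4 [0.5192 0.0327 0.097 ] F [ 0.4 -5.5  1. ] gap -0.001 q [-0.03  0.5   1.84 -0.    0.8  -0.1 ]
```

View pics/s5.png

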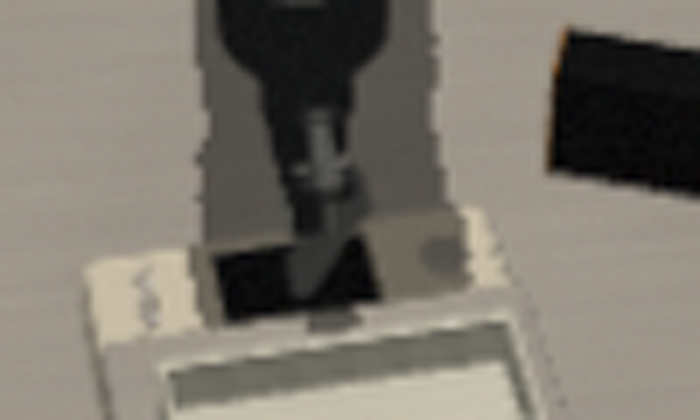

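Depth on the paddle's faces, the travel and the force all give about 0.38–0.42 rad, held for 1.3 s at this depth. Releasing it now.

```bash
python3 - <<'E'
from h import *
def at(o,z): return [*(PIV+o*EY),z]
arm.dwell(.3)
arm.move_l(at(-.055,.097),velocity=.12); arm.move_l(at(-.055,.22),velocity=.2)
arm.dwell(.2)
c=(.4538,.3357); J=109.6
arm.reach([*c,.22],R(J)); st()
arm.set_gripper(1.0)
for n in("scene","top"):
    p,d=eyes.camera(n); cv2.imwrite(f"pics/{n}6.png",p)
    P=cloud(n,d)
    T=P[(abs(P[:,0]-.637)<.06)&(abs(P[:,1]-.038)<.11)&(P[:,2]>.1)&(P[:,2]<.118)]
    print(n,"pan",rect(T),np.median(T[:,2]))
    L=P-np.r_[PIV,0.05]; x=L[:,:2]@EX; y=L[:,:2]@EY; z=L[:,2]
    m=(abs(x)<.025)&(abs(y)<.05)&(z>.045)&(z<.09); print("paddle",x[m].mean(),y[m].mean(),z[m].max())
E
```

```text
t22.7 [0.4542 0.3351 0.2199] F [ 0.8 -0.4  0.2] gap -0.002 q [ 0.55  0.4   1.63 -0.    1.11 -1.36]
scene pan (array([0.63905054, 0.04042905]), (160.2181854248047, 74.12406158447266), -85.71801948547363) 0.10679746590234407
paddle 0.005054976824204826 -0.00042415308651166597 0.0749911266846131
top pan (array([0.63790955, 0.04043948]), (159.82290649414062, 68.3739013671875), -85.81584453582764) 0.10827743665426381
paddle -0.0007291804694760688 -0.00013343671182377276 0.07183421886668322
```

View pics/scene6.png

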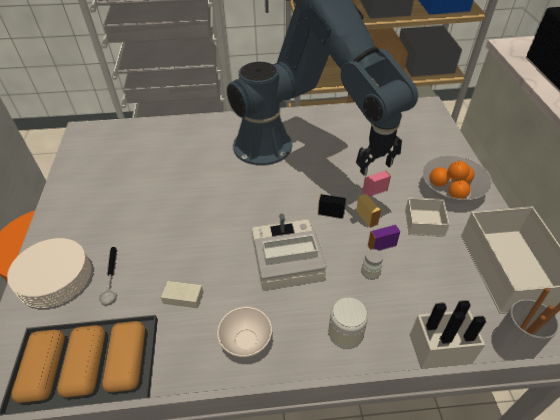

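The paddle is back at centre (y offset below 0.5 mm, seen at (283,222)), the pan hasn't moved, and the hand is over the yellow cheese at (368,210).

```bash
python3 - <<'E'
from h import *
c=(.4538,.3357)
arm.move_l([*c,.11],velocity=.15)
print(arm.move_l([*c,.056],velocity=.06,contact_N=6)); st("down")
p,d=eyes.camera("scene"); cv2.imwrite("pics/s7.png",cv2.resize(p[120:260,290:470],None,fx=4,fy=4))
arm.set_gripper(0.0,35); st("grip")
E
```

```text
False
down t25.5 [0.454  0.3358 0.0563] F [0.  0.1 0.3] gap 1.000 q [ 0.55  0.62  1.74  0.    0.78 -1.36]
grip t26.1 [0.4539 0.3358 0.0562] F [-1.   0.8  2.7] gap 0.390 q [ 0.55  0.62  1.74  0.    0.78 -1.36]
```

View pics/s7.png

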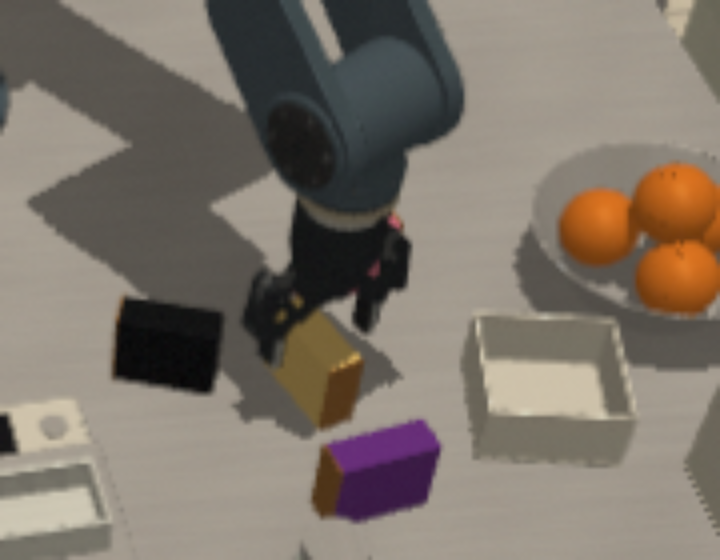

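The fingers stood on both sides of the yellow block (crop 315,365). The gap of 0.39 is about 33 mm, which matches its 34 mm thickness. I'll lift it and carry it over the pan.

```bash
python3 - <<'E'
from h import *
p0=status.state()["tcp_pos"]; zg=p0[2]
arm.move_l([p0[0],p0[1],.27],velocity=.12); st("lift")
t=(.6383,.0405)
arm.reach([*t,.27],R(4.6)); arm.dwell(.1); st("over")
arm.move_l([*t,zg+.078+.05],velocity=.12)
for n in("scene","top"):
    p,d=eyes.camera(n); cv2.imwrite(f"pics/{n}8.png",cv2.resize(p[130:320,190:370],None,fx=4,fy=3.15*4/4*1.0) if 0 else cv2.resize(p[140:290,190:390],None,fx=4,fy=4))
E
```

```text
lift t28.0 [0.4537 0.3357 0.2694] F [-0.2  0.7 -2.3] gap 0.391 q [ 0.55  0.35  1.58 -0.    1.22 -1.36]
over t29.4 [0.6381 0.0416 0.27  ] F [-0.6  0.2 -2.5] gap 0.389 q [-0.01  0.49  1.37  0.    1.29 -0.09]
```

View pics/scene8.png

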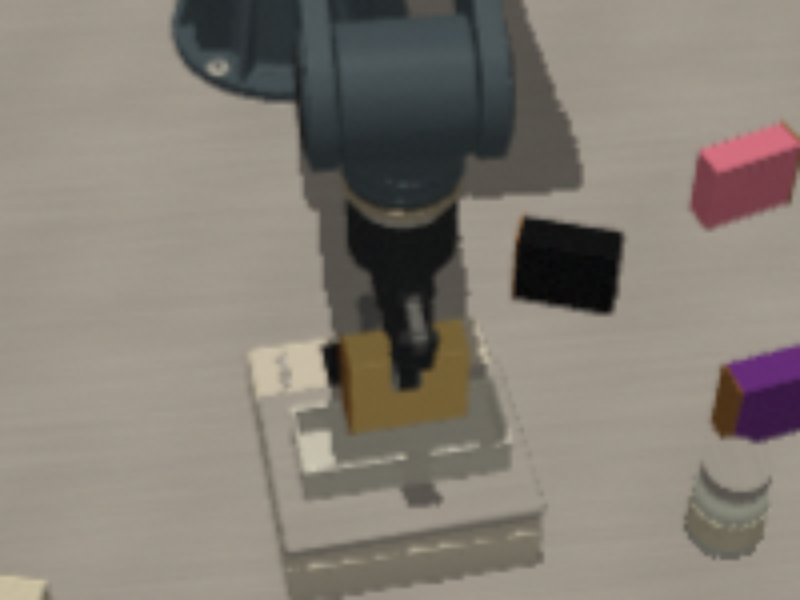

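View pics/top8.png

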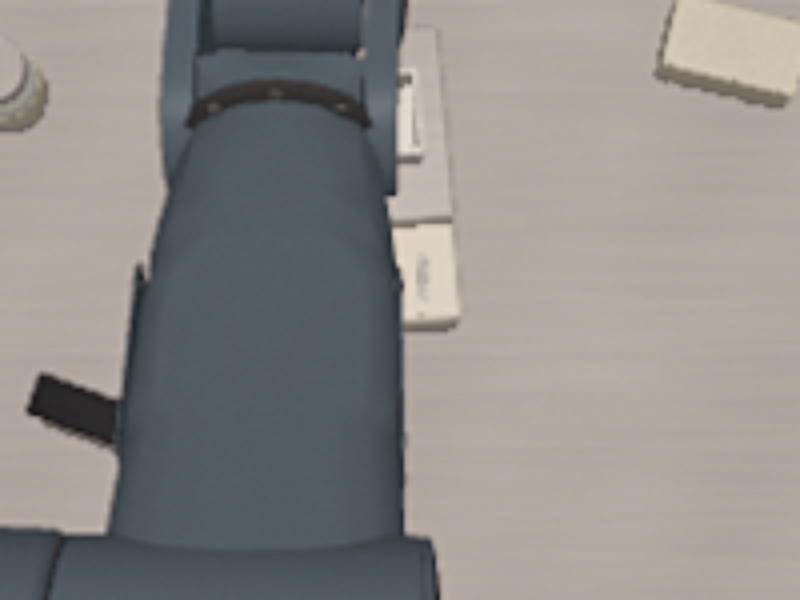

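The cheese hangs upright and aligned over the pan (scene crop: cheese (405,375), pan (405,440)). The arm hides it in the top view. I'll lower it until it touches.

```bash
python3 - <<'E'
from h import *
t=(.6383,.0405); zg=.0562
arm.move_l([*t,zg+.078+.012],velocity=.1); arm.dwell(.2); st("pre")
print(arm.move_l([*t,zg+.078-.003],velocity=.02,contact_N=4)); st("touch")
p,d=eyes.camera("scene"); cv2.imwrite("pics/s9.png",cv2.resize(p[170:310,210:380],None,fx=4,fy=4,interpolation=cv2.INTER_CUBIC))
E
```

```text
pre t31.1 [0.6387 0.0405 0.1469] F [-0.5 -0.6 -3.1] gap 0.386 q [-0.01  0.61  1.48  0.    1.05 -0.09]
True
touch t31.7 [0.6384 0.0405 0.1341] F [ 0.3 -0.8  3.7] gap 0.389 q [-0.01  0.63  1.49 -0.    1.02 -0.09]
```

View pics/s9.png

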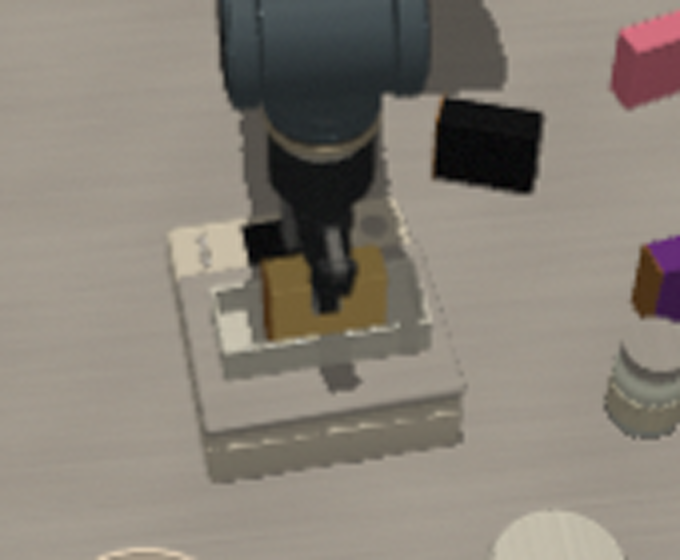

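The cheese touched down at the predicted height (0.1341 against 0.1342) and stands between the pan's walls. I'll release it, retreat and check.

```bash
python3 - <<'E'
from h import *
arm.set_gripper(1.0); st("open")
t=(.6383,.0405)
arm.move_l([*t,.26],velocity=.1); arm.reach([.45,-.25,.28],R(4.4)); arm.dwell(.3); st()
for n in("scene","top"):
    p,d=eyes.camera(n); cv2.imwrite(f"pics/{n}10.png",cv2.resize(p[140:290,190:390],None,fx=4,fy=4,interpolation=cv2.INTER_CUBIC))
    P=cloud(n,d); near=(abs(P[:,0]-.637)<.07)&(abs(P[:,1]-.038)<.11)
    T=P[near&(P[:,2]>.1)&(P[:,2]<.118)]
    print(n,"pan",rect(T))
    C=P[near&(P[:,2]>.146)&(P[:,2]<.17)]; print("cheese",rect(C),np.median(C[:,2]))
    A=np.c_[C[:,:2]-C[:,:2].mean(0),np.ones(len(C))]; print("tilt",np.linalg.lstsq(A,C[:,2],rcond=None)[0][:2])
    L=P-np.r_[PIV,0.05]; x=L[:,:2]@EX; y=L[:,:2]@EY; z=L[:,2]
    m=(abs(x)<.02)&(abs(y)<.05)&(z>.045)&(z<.09); print("paddle",x[m].mean(),y[m].mean(),z[m].max())
    for l in("butter","jar","tub","spoon"):
        r=finder.cut_out(n,l)
        if r:
            Q=cloud(n,d,r[0]["pixels"]); z=Q[:,2]; print(l,np.round(rect(Q[z>np.percentile(z,97)-.008])[0],3))
E
```

```text
open t32.3 [0.6376 0.0405 0.1334] F [-0.5 -0.7  0.1] gap 1.003 q [-0.01  0.63  1.49 -0.    1.02 -0.09]
 t35.3 [ 0.4503 -0.2496  0.2799] F [-0.   0.   0.1] gap 1.001 q [-0.6   0.25  1.69  0.    1.21 -0.67]
scene pan (array([0.63952197, 0.04057915]), (160.3037109375, 71.15660095214844), -86.46966457366943)
cheese (array([0.64208105, 0.04375512]), (89.82206726074219, 37.52629470825195), -88.60063004493713) 0.15260593780313403
tilt [-0.03157698 -0.00160354]
paddle 0.005290597643259091 -0.00039273845649052795 0.07142019774039458
butter [ 0.716 -0.298]
jar [0.688 0.294]
tub [0.5  0.53]
spoon [ 0.61  -0.536]
top pan (array([0.63797906, 0.04042625]), (159.81166076660156, 67.80215454101562), -85.68460130691528)
cheese (array([0.63994025, 0.04389184]), (90.1601791381836, 35.40402603149414), -84.93928241729736) 0.1523980258618406
tilt [0.0129637  0.00758225]
paddle -0.0008996760105146785 -0.00014194612583606387 0.07123269559417982
butter [ 0.715 -0.296]
jar [0.686 0.291]
tub [0.499 0.529]
spoon [ 0.541 -0.476]
```

View pics/scene10.png

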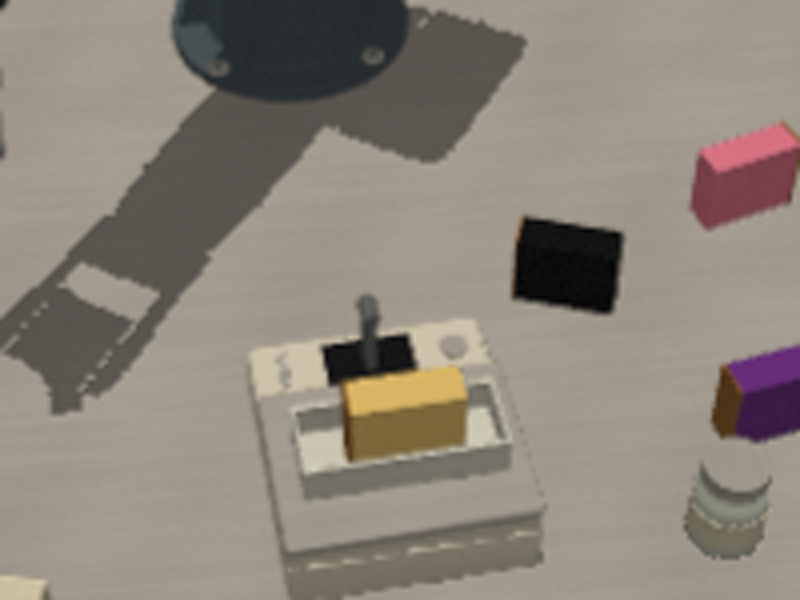

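View pics/top10.png

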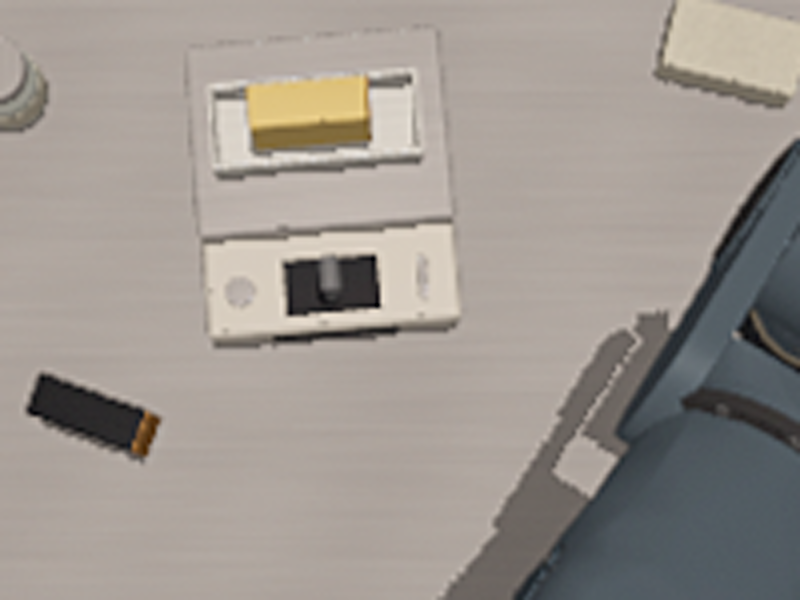

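Both views show the cheese upright inside the pan, the pan centred on the plate and the paddle upright. The spoon's odd top-view reading isn't a real move: the arm hides it there, and the scene view has it unchanged.

```bash
python3 -c "
from h import *
arm.job_done(); st('done')"
```

```text
the job is handed in; nothing more can be done
the job is handed in; nothing more can be done
```

The job is done and handed in, at about 35 s of the 72 s allowed; no verdict is reported. I set the empty pan on the plate and held the paddle to the round-stud side, at about 0.4 rad by estimate, for over 1.3 s. After it had sprung back, I lowered the yellow cheese into the pan until it touched, let go and moved the arm away.

**Last checks:**
- **Pan:** its centre is about 2–3 mm from the plate's centre, and its rim is at the expected height.
- **Cheese:** it is upright and 3–4 mm from the pan's centre. Fitted tilt was at most 0.03 rad, and its top measured 152.5 mm against the 153 mm expected.
- **Paddle:** it is at the centre, less than 0.5 mm off.
- **Other things:** the jar, butter and tub are within about 3 mm of their first positions in both views. The spoon is within about 4 mm in the scene view.

**Disagreements:**
- The first push was marginal: the force suggested about 0.32 rad and the depth image about 0.38 rad. I pushed 4 mm further before counting the hold.
- The final top view put the spoon far from its place. The arm was hiding part of it, so I relied on the scene view.

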